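# Lock a sample rack into its loading station with the drop latch

## Robot

A 6-joint arm with a two-finger parallel gripper is mounted at the origin on the work surface. World frame = base frame: x ahead of the robot, y to its left, z up, the work surface at z = 0. Lengths are in mm, angles in rad, forces in N, time in s.
With the tool pointing down it reaches from about 350 to 775 mm from the base axis. Payload 7.3 kg.
Tool frame: the origin (TCP) lies at the very end of the fingers, on their centre line; the grasp point (between the pads) lies 19 mm behind it; x points along the fingers, z is the direction in which the jaws open and shut, and the axes are right-handed (so a half turn about x gives the same grasp; the last joint's range is limited). The gripper opens to 92 mm and grips with 3 to 60 N. Pads are 19 mm wide; open, the fingers measure 130 mm over their backs; the gripper's body (75 mm by 190 mm) begins 47 mm behind the grasp point.
Start: joints at [1.08, 0.342, 1.524, -0, 1.275, -0.146], TCP at [177.441, 494.125, 226.741] pointing down, gripper open.
Joint ranges: [-2.53, 2.53], [-0.77, 2.02], [0.04, 2.7], [-1, 4.14], [0.28, 2.66], [-3.11, 3.11]. Speed limits (rad/s): [2.57, 2.57, 3.14, 3.14, 3.14, 3.14].

## Interface

Orientations are given as [roll, pitch, yaw] about the fixed x, y, z axes, in that order (R = Rz(yaw) Ry(pitch) Rx(roll)).
In Python, from plant import * gives the robot as it stands.
- The arm moves only by the tool carry_out, never from a script. Its argument "rows" is a list of rows, each a list of 4 numbers: the shift along the world's x, y, z in mm, then the turn about the world's z in degrees. In form: [[x, y, z, twist], ...]. A call has 1 to 20 rows; each row is the pose to reach, as a shift and turn from the pose measured when the call began; what a row does not reach only later rows make up. A row lasts 1/12 s, in which the tool goes at most 41.7 mm and 7.16 degrees, less where a joint would pass 70% of its speed; a pose out of reach is approached as far as the arm can. A call with a gripper value outside its range is refused whole. "hand" is the finger opening in mm, from 0 to 91.8, set as the call begins (left out, the last holds). The fingers move at their own pace and stop on an object; the grip force is fixed at half the most. Time passes only in rows, so rows that repeat a pose let the fingers close. It gives the time, the measured TCP pose, the force and the opening at its end, in the units of the state.
- get_obs(): the state, without advancing time (a new reading comes with each control period).
- capture(name): name is "side" or "top"; returns the picture (384x512x3 uint8, red, green, blue); there is no depth.
- camera_info(name): a dict with "camera_matrix" (3x3 intrinsics, pixels), "pose" (4x4, takes a point from camera to world coordinates). Camera axes: x right, y down, z forward; pixel columns grow to the right and rows downward; lengths in mm; the calibration is good to about 2 mm. A picture is of the moment at which its call begins. camera_info takes no time and is no camera call.
- close_job(): hands the job in, once; it reports no verdict.
The state is a dict: "time": time; "joint_positions": joint angles; "dq": joint speeds; "tau": joint torques, N m; "tool_pos": TCP position; "tcp_rot": TCP orientation; "contact_force": force on the tool from outside, world axes, zero at the start; "moment": the same for the moment, N m; "grip_width": finger opening in mm.
Only numpy, scipy, OpenCV 4.12 (cv2) and the standard library are available. Lean on these libraries where they do the work, as an engineer would, in place of code of your own. Each camera call takes 0.05 s, during which the arm holds its last target. There are 200 camera calls.

## Task

The rack of capped sample tubes stands on a sliding carriage that has been left pulled out of its loading station. Lift the red latch bar by its black side handle, push the carriage in and let the bar's tooth drop fully down into the notch of the yellow keeper, so that the rack is locked; then let go. Do it gently: move the carriage slowly, never force the tooth against the keeper, and leave the other things on the bench where they are.

Things in the scene. Friction and masses are not known exactly. Their poses are not given: they have to be found in the camera images.
- station: Fixed aluminium base plate, 400 x 300 x 12 mm, on the bench; origin on the bench, the plate spans x -190..+210, y -170..+130 mm about it; z up; its x axis is the direction in which the carriage slides IN, y points to the latch side. A grey stop wall (top 82 mm above the bench) stands at its inner end at y -105..+15 mm.
- carriage (a joint): White carriage with blue rack of tan-capped tubes (160 x 80 mm, tops 116 mm above the bench, station y -85..-5 mm). Slides along station x: 0 = fully out, grows inwards, end at 0.122 m. About 2 N friction, no spring. Starts at 0 to 0.035; locked at 0.084 to 0.116, depending on the keeper's setting.
- latch: Red latch bar on the carriage, 175 x 10 x 16 mm, about 220 g. Origin on its pivot: 42 mm above the bench, station x = -0.120 + carriage value, y = 0.050. Its x runs to the nose (station +x when down); its centreline is 18 mm above the pivot. It falls by its weight until level (fully down) and swings nose up to 0.7 rad; it does not stay up.
- handle (a point): Grip point on the axis of the black handle: a round peg 14 mm thick sticking out level from the bar's side, along station +y for 69 mm, ending in an 18 mm disc. The point is 45 mm out from the bar's centreline, 130 mm ahead of the pivot, 18 mm above it (60 mm above the bench when down). Free all round, 41 mm of air below.
- tooth (a point): Centre of the underside of the tooth below the bar's nose: 165 mm ahead of the pivot, 8 mm below it (34 mm above the bench when down). The tooth is 12 mm long along the bar, 14 mm wide.
- notch_nominal (a point): Fixed point at station x = 0.145, y = 0.050, 46 mm above the bench: middle of the notch's mouth IF the yellow keeper piece stands at its middle setting. It was screwed down anywhere up to 14 mm further in or out along station x; no reading tells where, it must be felt or seen.
- keeper: Dark bracket, 110 x 34 mm, origin under its centre at station x 0.145, y 0.050, 12 mm above the bench. On it the yellow keeper, along x: near lip 30 mm, notch 15 mm, far lip 30 mm; lip tops 46 mm above the bench, notch floor 30 mm, upright faces. A bar resting on the near lip falls into the notch as the carriage is pushed in, then meets the far lip. Over 20 N on it is damage.
- cap_jar: Bystander, loose: small white capped jar, 38 mm across, 44 mm tall, standing on the station plate beside the rack, on the side away from the latch; origin under its centre. Leave it alone.
- amber_bottle: Bystander, loose: amber bottle, 60 mm across, 130 mm tall; origin under its centre. Leave it alone.
- beaker: Bystander, loose: glass beaker, 68 mm across, 85 mm tall; origin under its centre. Leave it alone.
- buffer_bottle: Bystander, loose: white bottle with blue cap, 52 mm across, 110 mm tall; origin under its centre. Leave it alone.
- timer: Bystander, loose: white bench timer, 60 x 75 x 30 mm; origin under its centre. Leave it alone.
- tip_box: Bystander, loose: blue pipette-tip box, 87 x 87 x 63 mm; origin under its centre. Leave it alone.
- spare_rack: Bystander, loose: white rack with a few tan-capped tubes, 86 x 64 x 92 mm; origin under its centre. Leave it alone.

How it is judged:
By the outcome, as a careful person would: the job done as asked, in the order asked, and still so for the second after the job is handed in, with the robot touching nothing.
It also fails if it takes over 53 s, if anything falls off the work surface, if the arm or the gripper's body presses on something with over 40 N, if the wrist force passes 120 N, or if a joint passes its speed limit or range.

## Working session

There is one attempt and no reset: what is moved stays moved. The work goes in short steps, Python scripts to look and compute and a tool call to move; the robot and the scene stay as the last step left them, time stands still between calls to the robot, and variables do not carry over. Pictures are saved under pics/ and viewed, about 8 in all and at most 12, crops included, and the job is handed in when it is done.

Besides the shell and the picture viewer there is one more tool, called after "Call:" as name(argument=value, ...) on one line, values as JSON. carry_out: Moves the arm, as the interface text tells. Its arguments: {"type":"object","properties":{"rows":{"type":"array"},"hand":{"type":"number"}},"required":["rows"]}

```bash
mkdir -p pics
python3 - <<'E'
from plant import *
import cv2,numpy as np
for n in("side","top"):
    im=capture(n); cv2.imwrite(f"pics/{n}0.png",im[:,:,::-1]); i=camera_info(n); print(n,np.round(i["camera_matrix"],1).tolist(),np.round(i["pose"],3).tolist())
print(get_obs())
E
```

```text
side [[490.6, 0.0, 250.1], [0.0, 490.6, 194.7], [0.0, 0.0, 1.0]] [[0.973, -0.162, 0.167, 302.503], [-0.233, -0.704, 0.671, -1080.351], [0.009, -0.692, -0.722, 1169.096], [0.0, 0.0, 0.0, 1.0]]
top [[418.7, 0.0, 256.5], [0.0, 418.7, 197.0], [0.0, 0.0, 1.0]] [[0.003, -0.99, 0.14, 368.522], [-1.0, -0.0, 0.018, -38.501], [-0.018, -0.14, -0.99, 1458.85], [0.0, 0.0, 0.0, 1.0]]
{'time': 0.1, 'joint_positions': array([ 1.07997384e+00,  3.42612453e-01,  1.52492891e+00, -1.42150156e-06,
        1.27539076e+00, -1.46019099e-01]), 'dq': array([ 8.76498353e-05, -1.78547370e-03, -1.73005816e-03,  1.53138298e-03,
       -8.10050344e-04, -1.16158260e-03]), 'tau': array([ 3.01260443e-03, -4.32004666e+01, -2.44695050e+01,  7.19871302e-02,
        5.25920524e-02, -6.31755529e-05]), 'tool_pos': array([177.27149337, 493.77882829, 226.13293766]), 'tcp_rot': array([ 2.99658841,  1.56945685, -2.06060354]), 'contact_force': array([-0.14041845,  0.40104406, -0.31048315]), 'moment': array([ 0.00532662, -0.02589024,  0.01157935]), 'grip_width': 92.02580513207145}
```

View pics/side0.png

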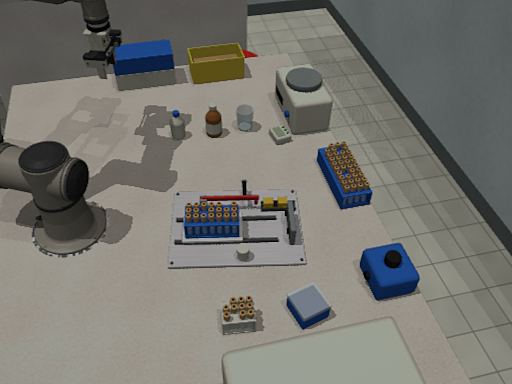

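View pics/top0.png

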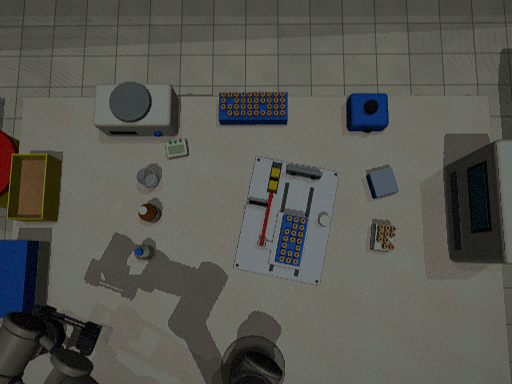

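The side picture shows the station at about (240,228) px, latch handle near (244,187), keeper at (275,203). In the top picture the station is at about (287,220), handle (258,202), keeper (273,180). I'll enlarge both for measuring.

Run:
```python
import cv2,numpy as np
a=cv2.imread("pics/top0.png")[150:290,225:345]; b=cv2.imread("pics/side0.png")[175:275,160:315]
a=cv2.resize(a,None,fx=4,fy=4,interpolation=cv2.INTER_CUBIC); b=cv2.resize(b,None,fx=5,fy=5,interpolation=cv2.INTER_CUBIC)
cv2.imwrite("pics/topc.png",a);cv2.imwrite("pics/sidec.png",b)
```

```text
(no output)
```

View pics/topc.png

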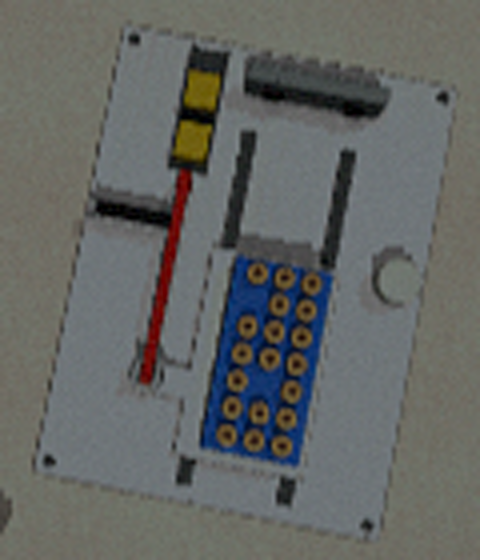

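View pics/sidec.png

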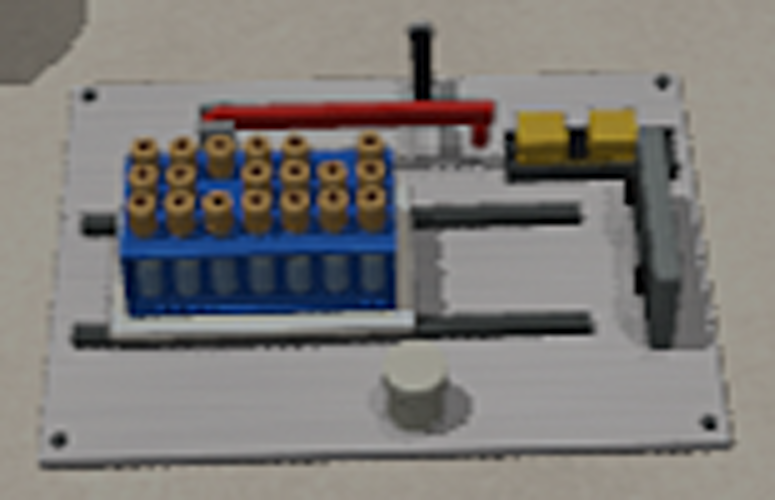

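```bash
cat > h.py <<'E'
from plant import *
import cv2,numpy as np
from scipy.optimize import least_squares
C={n:camera_info(n) for n in("side","top")}
def proj(n,P):
    T=np.linalg.inv(C[n]["pose"]); p=(T[:3,:3]@np.asarray(P,float).T).T+T[:3,3]
    q=(C[n]["camera_matrix"]@p.T).T; return q[:,:2]/q[:,2:]
def ctop(u): return (np.array(u,float)+.5)/4-.5+[225,150]
def cside(u): return (np.array(u,float)+.5)/5-.5+[160,175]
def w(s,p):  # s=x,y,yaw
    P=np.array(p,float); c,k=np.cos(s[2]),np.sin(s[2])
    return np.c_[s[0]+c*P[:,0]-k*P[:,1],s[1]+k*P[:,0]+c*P[:,1],P[:,2]]
E
python3 - <<'E'
from h import *
K=[(210,130,12),(210,-170,12),(-190,-170,12),(-190,130,12)]
tu=ctop([(124,25),(455,95),(380,540),(35,470)]); su=cside([(683,78),(733,445),(40,465),(75,85)])
for ns in(("top",),("side",),("top","side")):
    f=lambda s:np.concatenate([(proj(n,w(s,K))-(tu if n=="top" else su)).ravel() for n in ns])
    r=least_squares(f,[400,-80,0]); print(ns,r.x.round(3),r.fun.round(1))
s=r.x; np.save("s.npy",s)
def solve(n,u,y,z): # station x with given y,z ; return x,y free at height z
    r=least_squares(lambda q:(proj(n,w(s,[(q[0],q[1],z)]))-u).ravel(),[0,y]); return r.x.round(1)
for nm,n,u,z in [("notch","top",ctop((198,117)),46),("notch","side",cside((577,114)),46),("nlip","top",ctop((189,163)),46),("nlipR","side",cside((566,115)),46),
 ("handle in","top",ctop((165,214)),60),("disc","top",ctop((97,207)),60),("handle in","side",cside((423,97)),60),("disc","side",cside((420,32)),60),("noseend","top",ctop((185,172)),68),("nose","side",cside((492,104)),68),("pivotend","top",ctop((146,383)),68),
 ("rackin","top",ctop((283,262)),60)]:
    print(nm,n,solve(n,u,50,z))
print("handle", w(s,[(10,95,60),(145,50,46)]).round(1))
E
```

```text
('top',) [ 4.90623e+02 -9.57930e+01 -1.94000e-01] [-0.  -0.2  1.  -1.8 -0.2  1.  -0.8  0.8]
('side',) [ 4.93044e+02 -1.01166e+02 -1.99000e-01] [-0.  -0.6  0.4  0.4 -0.4 -0.3  0.   0.3]
('top', 'side') [ 4.92095e+02 -9.82350e+01 -1.97000e-01] [ 0.8 -0.7  1.9 -2.   0.3  0.6 -0.2  0.3 -0.7 -1.3 -0.1 -0.5 -0.7 -0.9
 -0.5 -0.1]
notch top [132.1  51.8]
notch side [135.3  61.2]
nlip top [91.5 51.6]
nlipR side [128.3  60.6]
handle in top [42.7 62.9]
disc top [ 37.3 120.2]
handle in side [38.2 65.5]
disc side [ 38.  123.6]
noseend top [79.8 53.2]
nose side [80.6 50.6]
pivotend top [-99.3  50.7]
rackin top [ 22.3 -41.9]
handle [[520.5  -7.   60. ]
 [644.1 -77.5  46. ]]
```

Run:
```python
from h import *
from scipy.spatial.transform import Rotation as R
s=np.load("s.npy"); o=get_obs(); M=R.from_euler("xyz",o["tcp_rot"]).as_matrix(); print(M.round(3))
a=np.degrees(np.arctan2(M[1,2],M[0,2])); print("jaw az",a,"station",np.degrees(s[2]), "twist",(np.degrees(s[2])-a+90)%180-90)
for c in(28,88): H=w(s,[(10+c,94,0)])[0]; print(c,H, H[:2]-o["tool_pos"][:2])
print("xdir",np.cos(s[2]),np.sin(s[2]))
```

```text
[[-0.001 -0.941  0.338]
 [-0.001  0.338  0.941]
 [-1.     0.    -0.001]]
jaw az 70.24425232161423 station -11.273455648334345 twist -81.51770796994857
28 [547.73780049 -13.47776379   0.        ] [ 370.46630713 -507.25659208]
88 [606.58012044 -25.20727286   0.        ] [ 429.30862708 -518.98610115]
xdir 0.9807053324775332 -0.19549181785980457
```

Call:
carry_out(rows=[[18,-25,0,-4],[40,-55,0,-9],[64,-88,0,-14],[88,-121,0,-20],[112,-154,0,-25],[136,-187,0,-30],[160,-219,0,-36],[184,-252,0,-41],[208,-285,-5,-46],[232,-318,-15,-52],[256,-350,-25,-57],[280,-383,-35,-62],[304,-416,-45,-67],[326,-447,-55,-72],[345,-473,-65,-76],[359,-492,-72,-79],[367,-503,-78,-81],[370,-507,-80,-81.5],[370,-507,-80,-81.5],[370,-507,-80,-81.5]], hand=60)

```text
time: 1.77
tool_pos: [546.6, -12.2, 146.2]
tcp_rot: [2.913, 1.568, 2.719]
contact_force: [-0.6, 0.2, -0.2]
grip_width: 60.1
```

Run:
```python
from h import *
o=get_obs(); print(o)
a=capture("top")[150:290,225:345,::-1]; b=capture("side")[155:255,170:290,::-1]
z=np.hstack([cv2.resize(a,(360,420),interpolation=cv2.INTER_CUBIC),cv2.resize(b,(432,360),interpolation=cv2.INTER_CUBIC)[:360].copy() if 0 else cv2.copyMakeBorder(cv2.resize(b,(432,360),interpolation=cv2.INTER_CUBIC),0,60,0,0,cv2.BORDER_CONSTANT)])
cv2.imwrite("pics/above.png",z)
```

```text
{'time': 1.7667, 'joint_positions': array([-1.62862741e-01,  4.58670428e-01,  1.57945084e+00,  6.66670531e-04,
        1.10570954e+00,  3.16411265e-02]), 'dq': array([ 0.01657931, -0.01696314,  0.00254167, -0.00051976,  0.00048368,
        0.00301784]), 'tau': array([-9.20632258e-01, -4.59442163e+01, -2.23598850e+01,  1.09594650e-02,
       -2.12398596e-02,  1.31224893e-02]), 'tool_pos': array([546.61590038, -12.20227812, 146.17622892]), 'tcp_rot': array([2.91333094, 1.5684803 , 2.7185274 ]), 'contact_force': array([-0.6393197 ,  0.21611606, -0.24637174]), 'moment': array([-0.07322202,  0.04757368, -0.00618602]), 'grip_width': 60.14310346900801}
```

View pics/above.png

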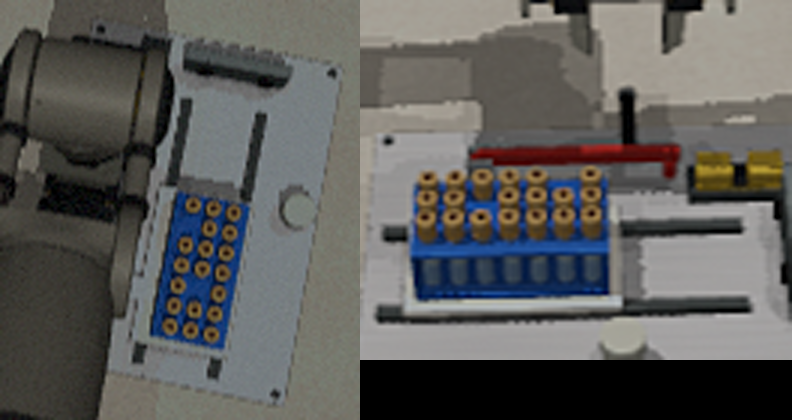

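The fingers straddle the handle: tips are at about (586,45) and (675,45), and the peg is at (627,100), centred in between. Nothing has been disturbed. I'll descend around the peg.

Call:
carry_out(rows=[[0,0,-6,0],[0,0,-15,0],[1,-1,-26,0],[1,-1,-37,0],[1,-1,-48,0],[1,-1,-59,0],[1,-1,-69,0],[1,-1,-78,0],[1,-1,-86,0],[1,-1,-93,0],[1,-1,-98,0],[1,-1,-102,0],[1,-1,-104,0],[1,-1,-105,0],[1,-1,-105,0]])

```text
time: 3.12
tool_pos: [547.9, -12.9, 41.8]
tcp_rot: [2.567, 1.57, 2.373]
contact_force: [-0.5, -0.2, 0.6]
grip_width: 60.0
```

Run:
```python
from h import *
o=get_obs(); print(o["contact_force"],o["tool_pos"])
b=capture("side")[150:250,180:300,::-1]
cv2.imwrite("pics/down.png",cv2.resize(b,None,fx=5,fy=5,interpolation=cv2.INTER_CUBIC))
```

```text
[-0.46380499 -0.19994882  0.57896629] [547.90634918 -12.87275672  41.7950454 ]
```

View pics/down.png

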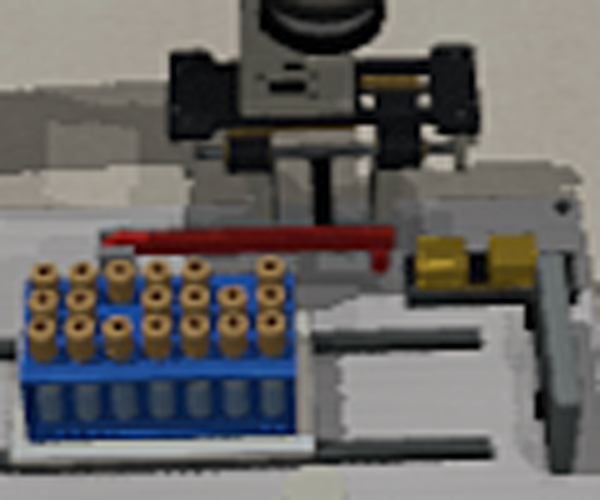

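The fingers are at about (280,190) and (372,190), with the peg at (321,190) centred between them. I'll close on it.

Call:
carry_out(rows=[[0,0,0,0],[0,0,0,0],[0,0,0,0],[0,0,0,0],[0,0,0,0],[0,0,0,0],[0,0,0,0],[0,0,0,0]], hand=8)

```text
time: 3.83
tool_pos: [547.9, -12.9, 41.9]
tcp_rot: [2.606, 1.57, 2.411]
contact_force: [-1.1, 0.1, 0.0]
grip_width: 13.0
```

Gripped at 13 mm. Now lift along the arc.

Call:
carry_out(rows=[[0,0,1,0],[-0.5,0,3,0],[-1,0,5,0],[-1,0.2,7,0],[-1.5,0.3,9,0],[-2,0.4,11,0],[-2.5,0.5,13,0],[-3,0.5,15,0],[-3.5,0.6,17,0],[-4,0.7,19,0],[-4,0.7,20,0],[-4,0.7,20,0],[-4,0.7,20,0]])

```text
time: 4.92
tool_pos: [543.8, -12.1, 62.0]
tcp_rot: [2.594, 1.57, 2.4]
contact_force: [1.1, 2.4, -4.3]
grip_width: 12.8
```

Run:
```python
from h import *
b=capture("side")[150:250,180:300,::-1]
cv2.imwrite("pics/lift.png",cv2.resize(b,None,fx=5,fy=5,interpolation=cv2.INTER_CUBIC))
```

```text
(no output)
```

View pics/lift.png

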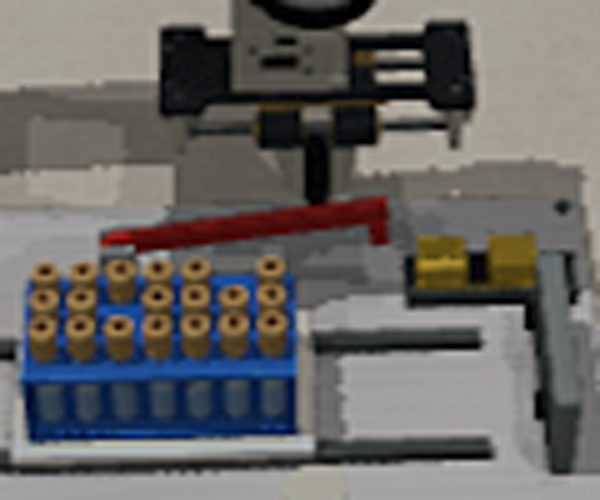

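The bar is clearly nose-up (tooth at about (378,235), above the lip at (440,240)) and nothing else has moved. I'll push in slowly along station x.

Call:
carry_out(rows=[[0.5,-0.1,0,0],[1.5,-0.3,0,0],[2.9,-0.6,0,0],[4.4,-0.9,0,0],[5.9,-1.2,0,0],[7.4,-1.5,0,0],[8.8,-1.8,0,0],[10.3,-2.1,0,0],[11.8,-2.3,0,0],[13.2,-2.6,0,0],[14.7,-2.9,0,0],[16.2,-3.2,0,0],[17.7,-3.5,0,0],[19.1,-3.8,0,0],[20.6,-4.1,0,0],[22.1,-4.4,0,0],[23.5,-4.7,0,0],[24.5,-4.9,0,0],[24.5,-4.9,0,0]])

```text
time: 6.55
tool_pos: [568.7, -17.0, 62.0]
tcp_rot: [1.989, 1.57, 1.795]
contact_force: [-0.2, 1.9, -4.7]
grip_width: 12.8
```

Call:
carry_out(rows=[[0.5,-0.1,0,0],[1.5,-0.3,0,0],[2.9,-0.6,0,0],[4.4,-0.9,0,0],[5.9,-1.2,0,0],[7.4,-1.5,0,0],[8.8,-1.8,0,0],[10.3,-2.1,0,0],[11.8,-2.3,0,0],[13.2,-2.6,0,0],[14.7,-2.9,0,0],[16.2,-3.2,0,0],[17.7,-3.5,0,0],[19.1,-3.8,0,0],[20.1,-4,0,0],[20.6,-4.1,0,0],[20.6,-4.1,0,0]])

```text
time: 7.97
tool_pos: [589.5, -21.2, 62.0]
tcp_rot: [1.517, 1.57, 1.323]
contact_force: [-1.1, 1.4, -4.0]
grip_width: 13.3
```

Run:
```python
from h import *
o=get_obs(); print(o["contact_force"],o["tool_pos"])
b=capture("side")[150:250,190:310,::-1]
cv2.imwrite("pics/in.png",cv2.resize(b,None,fx=5,fy=5,interpolation=cv2.INTER_CUBIC))
```

```text
[-1.09369171  1.39490067 -3.99515081] [589.5193572  -21.17430273  62.02400812]
```

View pics/in.png

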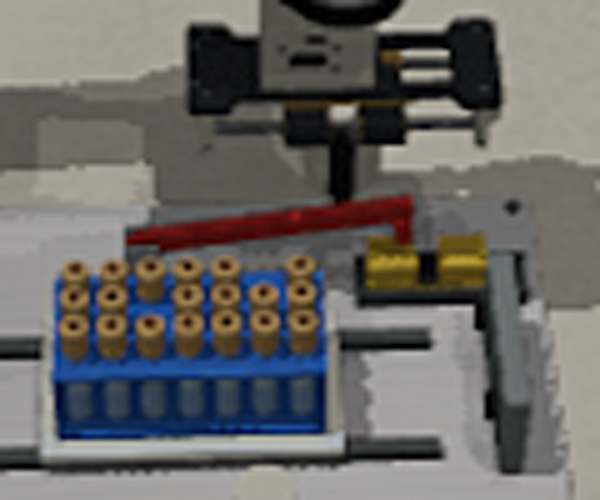

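The tooth, at about (403,235), is over the near lip (392,250) and short of the notch (428,262), and the carriage has moved in by about 46 mm. I'll lower along the arc onto the lip.

Call:
carry_out(rows=[[0.3,0,-1,0],[0.6,-0.1,-2,0],[0.9,-0.2,-3,0],[1.1,-0.2,-4,0],[1.4,-0.3,-5,0],[1.6,-0.3,-6,0],[1.9,-0.4,-7,0],[2.1,-0.4,-8,0],[2.1,-0.4,-8,0],[2.1,-0.4,-8,0]])

```text
time: 8.85
tool_pos: [591.7, -21.6, 54.1]
tcp_rot: [1.29, 1.57, 1.096]
contact_force: [-0.9, 1.3, -0.1]
grip_width: 13.0
```

Call:
carry_out(rows=[[0.2,0,-0.5,0],[0.3,0,-1,0],[0.5,-0.1,-1.5,0],[0.6,-0.1,-2,0],[0.6,-0.1,-2,0]])

```text
time: 9.27
tool_pos: [592.2, -21.7, 52.4]
tcp_rot: [1.341, 1.57, 1.147]
contact_force: [-2.4, 0.5, 3.6]
grip_width: 13.2
```

The force has reversed to +3.6 N, so the tooth rests on the near lip. I'll open to a loose cage and lower the fingers around the peg.

Call:
carry_out(rows=[[0,0,0.5,0],[0,0,0.5,0],[0,0,0,0],[0,0,-2,0],[0,0,-4,0],[0,0,-6,0],[0,0,-7,0],[0,0,-8,0],[0,0,-8,0],[0,0,-8,0]], hand=19)

```text
time: 10.1
tool_pos: [592.2, -21.7, 44.3]
tcp_rot: [1.322, 1.57, 1.128]
contact_force: [-1.0, 0.1, 0.9]
grip_width: 18.9
```

Call:
carry_out(rows=[[0.5,-0.1,0,0],[1,-0.2,0,0],[1.5,-0.3,0,0],[2,-0.4,0,0],[2.5,-0.5,0,0],[2.9,-0.6,0,0],[3.4,-0.7,0,0],[3.9,-0.8,0,0],[4.4,-0.9,0,0],[4.9,-1,0,0],[5.4,-1.1,0,0],[5.9,-1.2,0,0],[6.4,-1.3,0,0],[6.9,-1.4,0,0],[7.4,-1.5,0,0],[7.8,-1.6,0,0],[7.8,-1.6,0,0]])

```text
time: 11.52
tool_pos: [599.0, -23.0, 44.2]
tcp_rot: [2.9, 1.568, 2.706]
contact_force: [-5.8, 0.6, 3.0]
grip_width: 19.2
```

```bash
cat > nose.py <<'E'
from h import *
im=capture("side").astype(int)[170:230,180:310]; r=(im[...,0]>90)&(im[...,1]<45)&(im[...,2]<45)
ys,xs=np.nonzero(r); m=xs.max(); k=xs>m-12; l=xs<xs.min()+8
o=get_obs(); print("tip col",m+180,"tip row",ys[k].mean()+170,"tail row",ys[l].mean()+170,"tail col",xs.min()+180,o["contact_force"].round(1),o["tool_pos"].round(1))
E
python3 nose.py
```

```text
tip col 274 tip row 193.11111111111111 tail row 196.8 tail col 217 [-5.   0.6  2.7] [599.  -23.   44.2]
```

Call:
carry_out(rows=[[1.5,-0.3,0,0],[2,-0.4,0,0],[2.5,-0.5,0,0],[2.9,-0.6,0,0],[3.4,-0.7,0,0],[3.4,-0.7,0,0]])

```text
time: 12.07
tool_pos: [601.3, -23.5, 44.1]
tcp_rot: [3.045, 1.566, 2.851]
contact_force: [-5.1, 0.5, 4.5]
grip_width: 19.1
```

```bash
python3 nose.py
```

```text
tip col 275 tip row 192.9375 tail row 196.8 tail col 218 [-4.8  1.4  3. ] [601.3 -23.5  44.2]
```

Call:
carry_out(rows=[[1.5,-0.3,0,0],[2,-0.4,0,0],[2.5,-0.5,0,0],[2.9,-0.6,0,0],[2.9,-0.6,0,0]])

```text
time: 12.53
tool_pos: [603.1, -23.8, 44.1]
tcp_rot: [3.093, 1.563, 2.899]
contact_force: [-4.5, 2.0, 3.7]
grip_width: 19.3
```

```bash
python3 nose.py
```

```text
tip col 275 tip row 192.8421052631579 tail row 196.14285714285714 tail col 221 [-5.2  0.4  3.3] [603.1 -23.9  44.1]
```

Call:
carry_out(rows=[[1.5,-0.3,0,0],[2,-0.4,0,0],[2.5,-0.5,0,0],[2.5,-0.5,0,0]])

```text
time: 12.92
tool_pos: [604.6, -24.1, 44.1]
tcp_rot: [3.116, 1.561, 2.922]
contact_force: [-5.2, 1.5, 4.0]
grip_width: 18.9
```

```bash
python3 nose.py
```

```text
tip col 276 tip row 192.89473684210526 tail row 196.6 tail col 220 [-5.5  0.4  3.1] [604.6 -24.1  44.1]
```

Call:
carry_out(rows=[[1.5,-0.3,0,0],[2,-0.4,0,0],[2.5,-0.5,0,0],[2.5,-0.5,0,0]])

```text
time: 13.3
tool_pos: [606.2, -24.5, 44.0]
tcp_rot: [3.128, 1.559, 2.934]
contact_force: [-5.9, 1.0, 2.6]
grip_width: 18.9
```

```bash
python3 nose.py
```

```text
tip col 276 tip row 193.0952380952381 tail row 196.0 tail col 222 [-4.7  0.1  2.3] [606.2 -24.5  44. ]
```

Call:
carry_out(rows=[[1.5,-0.3,0,0],[2,-0.4,0,0],[2.3,-0.5,0,0],[2.3,-0.5,0,0]])

```text
time: 13.68
tool_pos: [608.9, -25.0, 44.0]
tcp_rot: [3.119, 1.56, 2.925]
contact_force: [-1.1, 0.5, 0.8]
grip_width: 19.4
```

```bash
python3 nose.py
```

```text
tip col 277 tip row 196.55 tail row 196.66666666666666 tail col 223 [-1.3 -0.   0.4] [608.8 -25.   44. ]
```

The bar dropped: the tip row went from 193.1 to 196.6, level with the tail, and the force fell to nothing. I'll let go and retreat upward.

Call:
carry_out(rows=[[0,0,0,0],[0,0,0,0],[0,0,0,0],[0,0,0,0],[0,0,0,0],[0,0,2,0],[0,0,6,0],[0,0,12,0],[0,0,20,0],[0,0,30,0],[0,0,42,0],[0,0,56,0],[0,0,70,0],[0,0,85,0],[0,0,100,0],[0,0,115,0],[0,0,125,0],[0,0,130,0],[0,0,130,0]], hand=50)

```text
time: 15.32
tool_pos: [609.4, -25.1, 175.7]
tcp_rot: [3.103, 1.563, 2.909]
contact_force: [0.3, 0.6, -0.6]
grip_width: 49.6
```

```bash
python3 nose.py
python3 - <<'E'
from h import *
b=capture("side")[150:250,190:310,::-1]
cv2.imwrite("pics/done.png",cv2.resize(b,None,fx=6,fy=6,interpolation=cv2.INTER_CUBIC))
E
```

```text
tip col 277 tip row 197.21052631578948 tail row 196.46666666666667 tail col 223 [0.1 0.5 0.3] [608.9 -25.  174.4]
```

View pics/done.png

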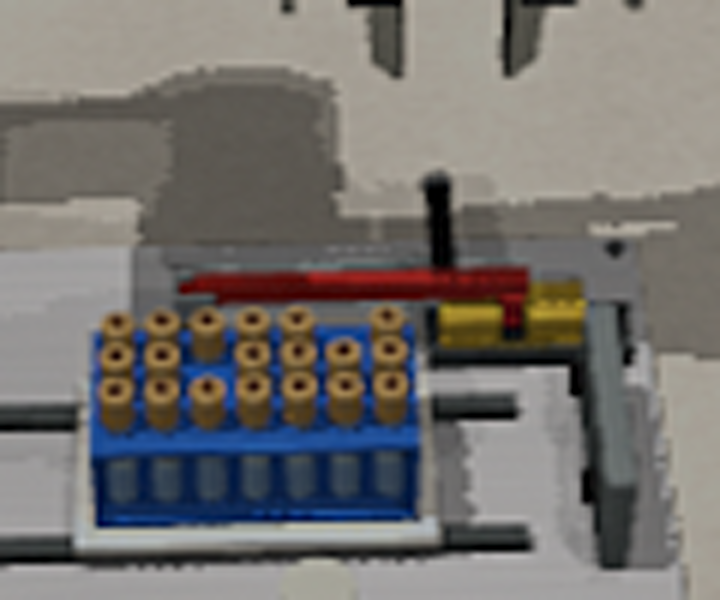

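The tooth, at about (512,312), sits in the notch between the yellow lips, the bar is level and the gripper is clear. As a last check I'll compare the slope with the original level bar, then hand in.

Run:
```python
from h import *
def f(im):
    im=im.astype(int)[170:230,180:310]; r=(im[...,0]>90)&(im[...,1]<45)&(im[...,2]<45); ys,xs=np.nonzero(r)
    k=xs<xs.max()-6; return np.polyfit(xs[k],ys[k],1)[0]
a,b=f(cv2.imread("pics/side0.png")[:,:,::-1]),f(capture("side")); print(a,b)
if abs(a-b)<.03: print(close_job(),"closed")
```

```text
-0.03127685765003982 -0.011189636524747994
the job is handed in; nothing more can be done
None closed
```

The rack is locked, as far as the pictures and forces show: the tooth is down in the keeper's notch and the gripper has let go. I handed the job in at about 15.5 s of the 53 s allowed.

**What I did:**
- I gripped the black handle and lifted the bar along its arc.
- I pushed the carriage in slowly, about 46 mm at up to 18 mm/s.
- I set the tooth down on the near lip and opened the fingers to a loose cage around the handle.
- I nudged the carriage in at about 6 mm/s until the tooth fell into the notch, then opened the fingers and rose straight up.

**What the last checks showed:**
- **Drop:** the nose fell about 3.5 pixels as the push force went from about 5 N to about 1 N. That puts the carriage at about 88 mm by my estimate, which matches the keeper position I measured.
- **Bar level:** after release, its slope in the side picture was -0.011, against -0.031 when it was fully down at the start. That is within my 0.03 tolerance, and the change is not towards nose-up. I put it down to perspective and shadow.
- **Forces:** tool readings stayed around 6 N or less at the ends of the moves and between them.
- **Bystanders:** I saw no movement near the station. I did not check the items further away again at the end.
- **Lock:** I did not tug the carriage to test it.

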